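# Fit a fan shaft in its two bearing blocks and slip on the spacer sleeve

## Task

Fit the fan shaft to its bearing stand: pass it, thin end first, from the robot's left through both pillow blocks until its collar sits up against the left block. Then push the shorter of the two spacer sleeves onto the thin end that comes out on the right, fully home against the right block, with the collar still up against the left one. Let go of both and leave the other parts and tools where they lie.

Things in the scene. Friction and masses are not known exactly. Their poses are not given: they have to be found in the camera images.
- stand: Bearing stand, fixed: blue pedestal 116 (x) x 100 x 47 mm high, flanges to 144 mm wide at its foot, carrying two grey pillow blocks, each 30 mm thick, 104 mm wide at its foot, housing 60 mm diameter, top 110 mm above the bench. Origin: centre of its underside. x is the way the shaft goes in, from the robot's left to its right (world -y, up to 0.2 rad either way).
- entry (a point): Centre of the left bore's mouth, on the left block's outer face, at x = -48, z = 80 mm of the stand; axes as the stand's. Both bores are 22.5 mm in diameter, on one line along x at z = 80 mm: left block from x = -48 to -18 mm, right block +18 to +48 mm, open space between. Shaft home: its origin is here.
- exit (a point): Centre of the right bore's mouth, on the right block's outer face, at x = +48, z = 80 mm of the stand; axes as the stand's. The sleeve's end sits against this face when home.
- shaft: Stepped steel shaft, 200 mm, hollow, about 0.25 kg, lying level on its rest, axis 45 mm above the bench, thin end to the robot's right. Origin: on the axis, at the collar's seating face; x towards the thin end. Along x in mm: drive stub d20 from -45 to -9; collar d34 to 0; body d20 to 88; taper to 94; thin end d16 to 155, chamfered tip. Centre of mass near x = 45.
- shaft_grip (a point): Middle of the shaft's drive stub, on the axis at x = -27 mm of the shaft. Hangs free beside the rest; stays outside the blocks when the shaft is home. Grip here from above, firmly (60 N or more), as the shaft is heavier in front of the grip.
- shaft_tip (a point): Centre of the shaft's thin end face, x = 155 mm of the shaft. Home, it stands 59 mm out of the right block. Let go, the shaft lies loose, about 1 mm below the bore line; about 2 N slide it.
- rest: Steel rest, fixed: base 90 x 70 x 10 mm, two vees 64 mm apart under the shaft's body, tops 45 mm above the bench. Origin: centre of its underside; x along the shaft towards its thin end. The shaft's origin starts at x = -44 mm.
- sleeve: The shorter sleeve: plain aluminium tube 70 mm long, 30 mm outside (29 mm where gripped), 19 mm bore, 0.12 kg, lying level on the rack, axis 45 mm above the bench. Origin: its middle; x along its axis, ends alike. Grip at the middle, between the vees (50 mm free). Home: its middle at x = +83 mm of the stand, hanging on the thin end 2 to 3 mm below the bore line.
- long_sleeve: The longer sleeve, same diameters but 100 mm long, in the rack's other place; not wanted, leave it. Origin: its middle; x along its axis.
- rack: Steel rack, fixed: base 85 (x) x 190 (y) x 10 mm, two places at y = -55 and +55 mm for a sleeve lying along x, each of two 8 mm vees at x = -29 and +29 mm, tops 45 mm above the bench. Either sleeve may be in either place. Origin: centre of its underside.
- spare_block: Loose spare pillow block, as on the stand, standing on the bench (30 x 104 x 63 mm). Bystander. Origin: centre of its underside.
- screwdriver: Screwdriver with a black handle, 210 mm long, 26 mm thick. Bystander. Origin: below its middle.
- wrench: Flat steel spanner, 170 mm long, 8 mm thick. Bystander. Origin: below its middle.
- tee_a: Aluminium pipe tee, 60 mm long, 26 mm thick. Bystander. Origin: below its middle.
- tee_b: Another such pipe tee. Bystander.
- oil: White oil bottle, 48 mm diameter, 130 mm high. Bystander. Origin: centre of its underside.
- mallet: Mallet with a rubber head and wooden handle, 250 mm long. Bystander. Origin: below its middle.

How it is judged (in metres and radians):
On the way:
1. the shaft passes through both pillow blocks, with its collar up against the left block (x of shaft in the frame of stand between -0.053 and -0.043 m and y of shaft in the frame of stand between -0.004 and 0.004 m and z of shaft in the frame of stand between 0.075 and 0.084 m and x of shaft_tip in the frame of stand above 0.1 m and angle between the x axis of shaft and the x axis of stand, either way round below 0.05 rad), for 0.2 s.
At the end, for the whole second after the job is handed in: The shaft lies through both pillow blocks with its collar within 5 mm of the left block's outer face and its thin end out on the right; the 70 mm sleeve is on the thin end with its end within 5 mm of the right block's outer face; both are in line with the bores, released and at rest (all of step 1 and x of sleeve in the frame of stand between 0.079 and 0.088 m and y of sleeve in the frame of stand between -0.005 and 0.005 m and z of sleeve in the frame of stand between 0.073 and 0.084 m and angle between the x axis of sleeve and the x axis of stand, either way round below 0.1 rad and linear speed of each of shaft, sleeve below 0.02 m/s); the robot touches nothing.
It fails at once if the long sleeve is shifted by more than 30 mm (distance of long_sleeve from where it was at the start of the episode above 0.03 m).
It fails at once if the spare pillow block is shifted by more than 30 mm (distance of spare_block from where it was at the start of the episode above 0.03 m).
It fails at once if a tool (screwdriver, spanner, mallet) is shifted by more than 30 mm (distance of any of screwdriver, wrench, mallet from where it was at the start of the episode above 0.03 m).
It fails at once if a pipe tee is shifted by more than 30 mm (distance of any of tee_a, tee_b from where it was at the start of the episode above 0.03 m).
It fails at once if the oil bottle is shifted by more than 30 mm (distance of oil from where it was at the start of the episode above 0.03 m).
It also fails if it takes over 72 s, if anything falls off the work surface, if the arm or the gripper's body presses on something with over 40 N, if the wrist force passes 120 N, or if a joint passes its speed limit or range.

## Robot

A 6-joint arm with a two-finger parallel gripper is mounted at the origin on the work surface. World frame = base frame: x ahead of the robot, y to its left, z up, the work surface at z = 0. Lengths are in m, angles in degrees, forces in N, time in s.
With the tool pointing down it reaches from about 0.25 to 0.8 m from the base axis. Payload 8.5 kg.
Tool frame: the origin (TCP) lies on the mounting face of the last link; the fingertips stand 173 mm ahead of it and the grasp point (between the pads) lies 155 mm ahead of it; z points along the fingers, y is the line along which they close (so a half turn about z gives the same grasp; the last joint's range is limited). The gripper opens to 85 mm and grips with 20 to 120 N. Pads are 22 mm wide; open, the fingers measure 114 mm over their backs; the gripper's body (76 mm by 85 mm) begins 54 mm behind the grasp point. The pads swing forward as they close: fully open they stand 13 mm farther back than shut.
Start: joints at [-66.692, 13.648, -0.773, 75.585, 0, 90], TCP at [0.208, -0.482, 0.405] pointing down, gripper open.
Joint ranges: [-152.45, 152.45], [-59.26, 108.67], [-65.41, 83.53], [-104.44, 129.93], [-82.83, 76.93], [-180, 180]. Speed limits (degrees/s): [127.2, 127.2, 159.86, 180, 180, 180].

## Interface

Orientations are given as [roll, pitch, yaw] about the fixed x, y, z axes, in that order (R = Rz(yaw) Ry(pitch) Rx(roll)).
In Python, from plant import manip, cams, readout gives the robot as it stands (manip), with the cameras (cams) and the readings (readout).
- The arm moves only by the tool move_tool, called after "Call:" as name(argument=value, ...), one argument or row to a line, values as JSON. Schema: {"type":"object","properties":{"increments":{"type":"object","properties":{"jaw":{"type":"array","items":{"type":"number"},"minItems":1,"maxItems":5},"dx":{"type":"array","items":{"type":"number"},"minItems":1,"maxItems":5},"dy":{"type":"array","items":{"type":"number"},"minItems":1,"maxItems":5},"dz":{"type":"array","items":{"type":"number"},"minItems":1,"maxItems":5},"yaw":{"type":"array","items":{"type":"number"},"minItems":1,"maxItems":5}},"additionalProperties":false,"required":["jaw","dx","dy","dz","yaw"]},"clamp_n":{"type":"number"},"only":{"type":"string"},"quiet":{"type":"boolean"},"lines":{"type":"string"}},"required":["increments"],"additionalProperties":false}. increments is an object with one list for each field, all of the same length, 1 to 5, a row being the entries at one place: jaw (the finger opening in m), dx, dy, dz (the shift in shares of the most that a row can go, 1 being 50 mm), yaw (a turn about the tool's z in parts of the range, where 1.0 means 60 degrees); each row shifts and turns the commanded pose from where the row before left it, along the tool's axes as they then stand; what a row does not reach is not made up. A row lasts 1/10 s, in which the tool goes at most 0.05 m and 8.59 degrees, less where a joint would pass 70% of its speed; a pose out of reach is approached as far as the arm can. The fingers move at their own pace and stop on an object; clamp_n is the grip in N (left out, the last holds). Time passes only in rows, so rows that do not move let the fingers close. The tool returns the time, the measured TCP pose, the force, the opening and the grip force at its end. only (a regular expression) keeps the lines of the reply that match it, lines (a string "A,B") keeps lines A to B, and quiet returns only ok. A shift or turn number past 1, either way, is cut back to 1. Input that does not fit is refused with a message, and nothing moves.
- readout.sense(): the state, without advancing time (a new reading comes with each control period).
- cams.capture(name): name is "side" or "top" or "wrist"; returns (picture, depth): 384x512x3 uint8, blue, green, red; 384x512 float32, m along the optical axis (not along the pixel's ray), 0 where there is no reading.
- cams.camera_info(name): a dict with "camera_matrix" (3x3 intrinsics, pixels), "k1" (the pictures are not rectified: a ray, as slopes to the right and down, at radius r is drawn at 1 + k1 r^2 times it, then the intrinsics apply), "world_to_cam" (4x4, takes a point from world to camera coordinates). Camera axes: x right, y down, z forward; pixel columns grow to the right and rows downward; lengths in m; the calibration is good to about 2 mm. A picture is of the moment at which its call begins: read the wrist's pose just before it. camera_info takes no time and is no camera call; for the wrist camera it gives the pose at the moment of the call.
- manip.job_done(): hands the job in; it is judged then, once.
The state is a dict: "time_s": time; "joint_positions": joint angles; "joint_vel": joint speeds; "effort": joint torques, N m; "tcp_pos": TCP position; "eef_rot": TCP orientation; "contact_force": force on the tool from outside, world axes, zero at the start; "wrist_torque": the same for the moment, N m; "width": finger opening in m; "gripper_force": force on a finger pad.
Only numpy, scipy, OpenCV 4.12 (cv2) and the standard library are available. Lean on these libraries where they do the work, as an engineer would, in place of code of your own. Each camera call takes 0.05 s, during which the arm holds its last target. There are 200 camera calls.

## Working session

There is one attempt and no reset: what is moved stays moved. The work goes in short steps, Python scripts to look and compute and a tool call to move; the robot and the scene stay as the last step left them, time stands still between calls to the robot, and variables do not carry over. Pictures are saved under pics/ and viewed, at most 10 in all, crops included, and the job is handed in when it is done.

```bash
ls; mkdir -p pics
```

Create h.py:
```python
import numpy as np,cv2
from plant import manip, cams, readout
def ray(ci,u,v):
    K=np.array(ci["camera_matrix"]);x=(u-K[0,2])/K[0,0];y=(v-K[1,2])/K[1,1]
    s=np.ones_like(np.asarray(x,float))
    for _ in range(20):
        s=1+ci["k1"]*((x/s)**2+(y/s)**2)
    return x/s,y/s
def cloud(ci,d):
    v,u=np.indices(d.shape).astype(float);x,y=ray(ci,u,v)
    P=np.stack([x*d,y*d,d],-1);T=np.linalg.inv(np.array(ci["world_to_cam"]))
    return P@T[:3,:3].T+T[:3,3]
def onplane(ci,u,v,z):
    x,y=ray(ci,np.asarray(u,float),np.asarray(v,float))
    T=np.linalg.inv(np.array(ci["world_to_cam"]))
    D=np.stack([x,y,np.ones_like(x)],-1)@T[:3,:3].T;o=T[:3,3]
    return o+D*((z-o[2])/D[...,2])[...,None]
```

Run:
```python
from h import *
for n in ("top","side","wrist"):
    ci=cams.camera_info(n);p,d=cams.capture(n);cv2.imwrite(f"pics/{n}0.png",p);np.savez(f"{n}0.npz",p=p,d=d,ci=ci)
    print(n,np.round(np.linalg.inv(np.array(ci["world_to_cam"])),3).tolist(),np.array(ci["camera_matrix"]).tolist(),ci["k1"],(d>0).mean())
print(readout.sense())
a=cv2.imread("pics/top0.png")
```

```text
pics
plant.py
top [[-0.02, -0.987, 0.157, 0.371], [-0.999, 0.024, 0.024, -0.04], [-0.027, -0.157, -0.987, 1.206], [0.0, 0.0, 0.0, 1.0]] [[429.27849021156663, 0.0, 256.5528483832806], [0.0, 429.27849021156663, 195.50585475292183], [0.0, 0.0, 1.0]] 0.0007670705561248707 0.9959513346354166
side [[-0.973, -0.169, 0.158, 0.378], [-0.231, 0.708, -0.667, 0.748], [0.001, -0.685, -0.728, 0.927], [0.0, 0.0, 0.0, 1.0]] [[350.57122095470567, 0.0, 257.0226396080982], [0.0, 350.57122095470567, 190.07063380969822], [0.0, 0.0, 1.0]] -0.10408775781406045 0.9961700439453125
wrist [[0.395, -0.879, -0.267, 0.275], [-0.919, -0.379, -0.114, -0.453], [-0.001, 0.291, -0.957, 0.374], [0.0, 0.0, 0.0, 1.0]] [[321.48645773523424, 0.0, 261.81035354656706], [0.0, 321.48645773523424, 192.69438374384484], [0.0, 0.0, 1.0]] -0.029353457163510545 0.9960428873697916
{'time_s': 0.15, 'joint_positions': array([-6.66917681e+01,  1.36733099e+01, -8.06315906e-01,  7.55871441e+01,
        2.07026313e-04,  8.99992602e+01]), 'joint_vel': array([-0.04301658, -0.06342769,  0.09946632, -0.00285323,  0.04609931,
       -0.02839958]), 'effort': array([-2.50901712e-04, -5.39077878e+01,  3.46598768e+01,  1.44232088e-02,
        2.15323593e-05, -2.28585355e-05]), 'tcp_pos': array([ 0.20767408, -0.48202196,  0.40421976]), 'eef_rot': array([-1.79933230e+02, -2.07888275e-04,  2.33089714e+01]), 'contact_force': array([-0.23368497,  0.08408125,  0.16245299]), 'wrist_torque': array([ 0.0453017 , -0.03030015,  0.03130491]), 'gripper_force': 0.0, 'width': 0.08536566217744035}
```

View pics/top0.png

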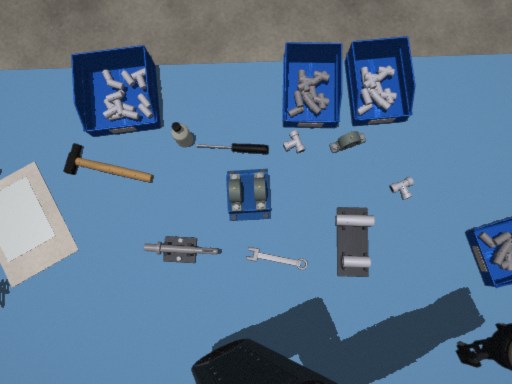

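View pics/side0.png

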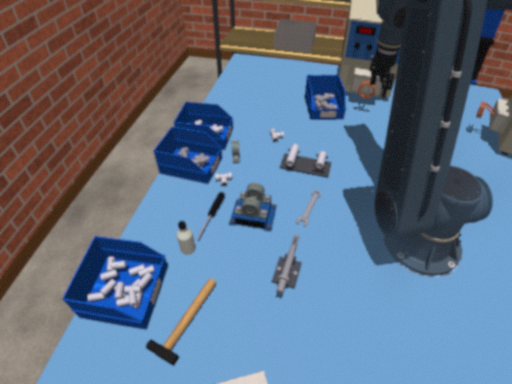

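The top view shows the shaft at about (145–220, 249) on its rest, the stand at (248,194), the rack at (352,242) with the short sleeve at (356,262) and the long one at (355,220), the spanner at (277,258), and the screwdriver at (235,148). The side view confirms the layout.

Run:
```python
from h import *
f=np.load("top0.npz",allow_pickle=True);d=f["d"];ci=f["ci"].item();P=cloud(ci,d)
def sel(u0,u1,v0,v1,z0,z1):
    Q=P[v0:v1,u0:u1].reshape(-1,3);return Q[(Q[:,2]>z0)&(Q[:,2]<z1)]
def rep(n,Q):
    r=cv2.minAreaRect((Q[:,:2]*1000).astype(np.float32));print(n,len(Q),"mean",Q.mean(0).round(4),"zmax",Q[:,2].max().round(4),"rect",np.round(r[0],1),np.round(r[1],1),round(r[2],2))
    c=Q[:,:2]-Q[:,:2].mean(0);w,V=np.linalg.eigh(c.T@c);a=V[:,1];print("   axis yaw",np.degrees(np.arctan2(a[1],a[0])).round(2))
rep("bench",sel(150,350,280,300,-.05,.05))
rep("shaft",sel(135,230,235,265,.04,.08))
rep("rest",sel(155,205,230,270,.003,.02))
rep("ped",sel(220,280,165,225,.035,.06))
rep("blkL",sel(226,247,165,225,.065,.13));rep("blkR",sel(249,270,165,225,.065,.13))
rep("sl_s",sel(335,380,250,275,.03,.08));rep("sl_l",sel(330,380,208,232,.03,.08));rep("rack",sel(330,375,200,280,.004,.02))
rep("spare",sel(322,372,125,158,.03,.08)); rep("wrench",sel(240,312,240,275,.004,.03));rep("oil",sel(165,200,115,150,.02,.2))
```

```text
bench 3986 mean [ 3.012e-01  1.520e-02 -2.000e-04] zmax 0.0092 rect [301.2  16.3] [550.6  52. ] 88.94
   axis yaw 88.96
shaft 578 mean [0.4148 0.2027 0.0519] zmax 0.0643 rect [413.8 196.6] [199.4  35.1] 86.61
   axis yaw 85.64
rest 622 mean [0.4156 0.2051 0.0091] zmax 0.0182 rect [414.8 208.3] [139.9 108.1] 88.76
   axis yaw 75.06
ped 915 mean [0.563  0.011  0.0485] zmax 0.06 rect [566.4  13.2] [105.2 116. ] 2.15
   axis yaw 165.96
blkL 303 mean [0.5614 0.045  0.0978] zmax 0.1177 rect [565.6  46. ] [93.  30.2] 2.2
   axis yaw -178.1
blkR 306 mean [ 0.5624 -0.0201  0.0971] zmax 0.117 rect [566.9 -20.6] [29.  93.5] 89.19
   axis yaw -178.5
sl_s 366 mean [ 0.3724 -0.2693  0.0537] zmax 0.0651 rect [ 372.9 -271. ] [71.  47.6] 88.89
   axis yaw 87.85
sl_l 470 mean [ 0.4811 -0.272   0.0547] zmax 0.0696 rect [ 482.6 -273.2] [100.2  46.6] 86.2
   axis yaw 87.78
rack 1469 mean [ 0.4234 -0.27    0.0099] zmax 0.0199 rect [ 432.7 -273.1] [122.6 218.7] 87.38
   axis yaw 176.12
spare 266 mean [ 0.7057 -0.2689  0.0547] zmax 0.0687 rect [ 729.5 -263.1] [80.2 58.6] 24.11
   axis yaw 103.38
wrench 486 mean [ 0.3846 -0.0596  0.0073] zmax 0.0152 rect [388.4 -59.3] [196.8  93.2] 88.9
   axis yaw 80.55
oil 361 mean [0.7235 0.1901 0.0848] zmax 0.1352 rect [727.5 192.9] [39.  47.6] 30.44
   axis yaw 120.44
```

The rows are not in the units I measure in: shifts go in shares of 50 mm and turns go in shares of 60 degrees. I convert before sending: -8 degrees is -0.1333.

Call:
move_tool(
  increments={"jaw": [0.085,0.085,0.085,0.085,0.085],"dx": [0,0,0,0,0],"dy": [0,0,0,0,0],"dz": [0,0,0,0,0],"yaw": [-0.1333,-0.1333,-0.1333,-0.1333,-0.1333]},
  clamp_n=100,
)

```text
time_s: 0.65
tcp_pos: [0.2077, -0.4821, 0.4044]
eef_rot: [-180.0, -0.0, 63.6]
contact_force: [-0.6, 0.3, 0.7]
width: 0.0851
gripper_force: 0.0
```

Call:
move_tool(
  increments={"jaw": [0.085,0.085,0.085,0.085,0.085],"dx": [0,0,0,0.94,0.94],"dy": [0,0,0,0.2,0.2],"dz": [0,0,0,0,0],"yaw": [-0.1333,-0.1333,-0.1217,0,0]},
)

```text
time_s: 1.15
tcp_pos: [0.2332, -0.389, 0.4038]
eef_rot: [-180.0, -0.1, 86.5]
contact_force: [0.8, 1.0, -0.6]
width: 0.085
gripper_force: 0.0
```

Call:
move_tool(
  increments={"jaw": [0.085,0.085,0.085,0.085,0.085],"dx": [0.94,0.94,0.94,0.94,0.94],"dy": [0.24,0.24,0.24,0.24,0.24],"dz": [0,0,0,0,0],"yaw": [0,0,0,0,0]},
)

```text
time_s: 1.65
tcp_pos: [0.3069, -0.1566, 0.4048]
eef_rot: [180.0, 0.0, 86.6]
contact_force: [1.3, 0.1, -0.8]
width: 0.0848
gripper_force: 0.0
```

Converted, 0.036 m is 0.72, 0.02 m is 0.4.

Call:
move_tool(
  increments={"jaw": [0.085,0.085,0.085,0.085,0.085],"dx": [0.72,0.72,0.72,0.72,0.4],"dy": [0.6,0.6,0.6,0.6,0.6],"dz": [0,0,0,0,0],"yaw": [0,0,0,0,0]},
)

```text
time_s: 2.15
tcp_pos: [0.4674, -0.001, 0.4046]
eef_rot: [-180.0, -0.0, 86.7]
contact_force: [-0.3, -0.4, -0.0]
width: 0.0848
gripper_force: 0.0
```

Add to h.py:
```python
def grab(n,tag):
    ci=cams.camera_info(n);p,d=cams.capture(n);cv2.imwrite(f"pics/{tag}.png",p);np.savez(f"{tag}.npz",p=p,d=d,ci=ci);return p,d,ci
```

Run:
```python
from h import *
print(readout.sense()["tcp_pos"]);grab("wrist","w1")
```

```text
[ 0.46743446 -0.00098519  0.40461661]
```

View pics/w1.png

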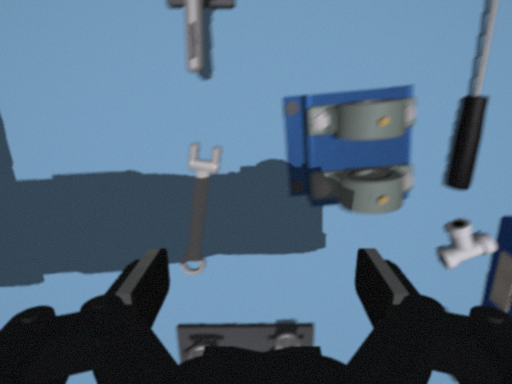

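The wrist view shows the stand, with its housings at about (370,118) and (372,188), the shaft tip at (195,70), and the spanner at (200,210). I'll fit the 60 mm housings to the depth points.

Add to h.py:
```python
from scipy.optimize import least_squares
def cyl(Q,r,x0,y0,z0,th0,lvl=False):
    # axis through (x0+.., y0) dir (cos th, sin th, slope): solve offset n, z, th, slope
    def f(p):
        a=np.array([np.cos(p[2]),np.sin(p[2]),0 if lvl else p[3]]);a/=np.linalg.norm(a)
        c=np.array([x0+p[0],y0,z0+p[1]]);v=Q-c;return np.linalg.norm(v-np.outer(v@a,a),axis=1)-r
    s=least_squares(f,[0,0,th0,0],loss="soft_l1",f_scale=.001)
    return x0+s.x[0],z0+s.x[1],np.degrees(s.x[2]),s.x[3],np.median(abs(s.fun))*1000
```

Run:
```python
from h import *
f=np.load("w1.npz",allow_pickle=True);d=f["d"];ci=f["ci"].item();P=cloud(ci,d)
b=P[230:260,20:100].reshape(-1,3);print("bench",b[:,2].mean(),b[:,2].std())
for n,(u0,u1,v0,v1,y0) in dict(L=(325,415,85,145,.046),R=(325,415,155,220,-.02),both=(325,415,85,220,.0125)).items():
    Q=P[v0:v1,u0:u1].reshape(-1,3);Q=Q[(Q[:,2]>.085)&(Q[:,2]<.125)]
    print(n,len(Q),Q.min(0).round(4),Q.max(0).round(4),np.percentile(Q[:,1],[2,98]).round(4),np.round(cyl(Q,.03,.565,y0,.08,np.radians(-88)),4))
f=np.load("top0.npz",allow_pickle=True);P=cloud(f["ci"].item(),f["d"])
Q=P[165:225,226:272].reshape(-1,3);Q=Q[(Q[:,2]>.085)];print("top",np.round(cyl(Q,.03,.565,.0125,.08,np.radians(-88)),4),np.percentile(Q[:,1],[1,99]))
```

```text
bench 0.0016136763259851845 0.022867584598270013
L 2469 [0.5345 0.0309 0.085 ] [0.5929 0.0621 0.118 ] [0.0324 0.0613] [ 5.64500e-01  8.00000e-02 -8.76199e+01  1.02000e-02  4.40900e-01]
R 2348 [ 0.5367 -0.0346  0.085 ] [ 0.5959 -0.0031  0.1177] [-0.0334 -0.0036] [ 5.66900e-01  7.99000e-02 -8.70043e+01  5.87000e-02  5.89900e-01]
both 4817 [ 0.5345 -0.0346  0.085 ] [0.5959 0.0621 0.118 ] [-0.0324  0.0606] [ 5.65700e-01  7.99000e-02 -8.79277e+01  4.00000e-04  4.60400e-01]
top [ 5.66500e-01  7.98000e-02 -8.79903e+01  1.20000e-03  1.09450e+00] [-0.03950118  0.06080382]
```

Converted, 0.049 m is 0.98, -0.0135 m is -0.27.

Call:
move_tool(
  increments={"jaw": [0.085,0.085,0.085,0.085,0.085],"dx": [0.98,0.98,0.98,0.98,0.8],"dy": [-0.27,-0.27,-0.27,-0.27,-0.27],"dz": [0,0,0,0,0],"yaw": [0,0,0,0,0]},
)

```text
time_s: 2.7
tcp_pos: [0.413, 0.2348, 0.4046]
eef_rot: [-180.0, -0.0, 86.6]
contact_force: [1.4, -0.9, -0.1]
width: 0.0852
gripper_force: 0.0
```

Call:
move_tool(
  increments={"jaw": [0.085],"dx": [0],"dy": [0],"dz": [0],"yaw": [0]},
)

```text
time_s: 2.8
tcp_pos: [0.4125, 0.2366, 0.4044]
eef_rot: [-180.0, -0.1, 86.9]
contact_force: [0.2, 0.0, 0.6]
width: 0.0849
gripper_force: 0.0
```

Run:
```python
from h import *
print(readout.sense()["tcp_pos"]);p,d,ci=grab("wrist","w2");P=cloud(ci,d)
M=(P[...,2]>.042)&(P[...,2]<.075)&(abs(P[...,0]-.414)<.035)&(P[...,1]>.08)&(P[...,1]<.35);Q=P[M]
print(len(Q),Q.min(0),Q.max(0))
B=Q[(Q[:,1]>.13)&(Q[:,1]<.225)];print("body",len(B),np.round(cyl(B,.01,.414,.2,.045,np.radians(-93)),4))
for y in np.arange(.08,.34,.01):
    q=Q[(Q[:,1]>=y)&(Q[:,1]<y+.01)]
    if len(q): print(round(y,3),len(q),np.percentile(q[:,0],[3,97]).round(4),q[:,2].max().round(4))
```

```text
[0.41251249 0.23657791 0.40441477]
3457 [0.39429563 0.09866597 0.04201483] [0.4349612  0.29750935 0.06376977]
body 1483 [ 4.1360e-01  4.5100e-02 -9.4357e+01 -2.7400e-02  5.4210e-01]
0.09 8 [0.4027 0.4124] 0.0528
0.1 99 [0.3981 0.4132] 0.055
0.11 104 [0.3998 0.4148] 0.0549
0.12 107 [0.4005 0.4153] 0.0551
0.13 111 [0.401  0.4158] 0.0551
0.14 116 [0.4016 0.4163] 0.0542
0.15 118 [0.4022 0.4178] 0.0548
0.16 135 [0.4019 0.4204] 0.0562
0.17 240 [0.3957 0.4277] 0.0561
0.18 169 [0.3982 0.4214] 0.0563
0.19 167 [0.4036 0.4229] 0.0565
0.2 175 [0.4042 0.4232] 0.0565
0.21 167 [0.4059 0.4237] 0.0567
0.22 175 [0.4064 0.4252] 0.0564
0.23 235 [0.4018 0.4322] 0.0563
0.24 244 [0.4011 0.4314] 0.0568
0.25 284 [0.4032 0.4343] 0.0638
0.26 250 [0.4045 0.4279] 0.0625
0.27 197 [0.4104 0.4294] 0.0571
0.28 206 [0.4109 0.4297] 0.0566
0.29 150 [0.4114 0.4299] 0.0563
```

View pics/w2.png

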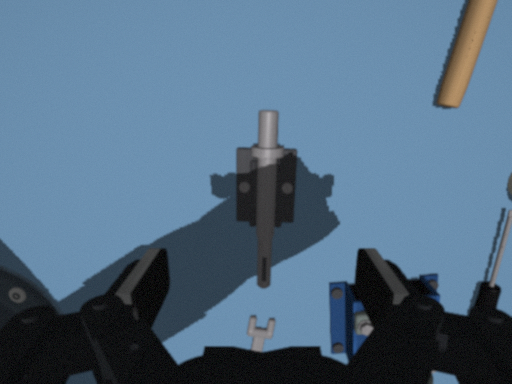

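The view shows the shaft's stub at (268,112–148), collar at (268,150), rest below it and tip at (264,283), with the mallet handle end at (450,105). The measured shaft length is 199 mm and the axis height 45 mm, so both agree with the given sizes. I'll go to the grip.

Converted, 0.045 m is 0.9, 0.0435 m is 0.87, 1 degrees is 0.0167.

Call:
move_tool(
  increments={"jaw": [0.085,0.085,0.085,0.085,0.085],"dx": [0.87,0,0,0,0],"dy": [0.094,0,0,0,0],"dz": [0,0.9,0.9,0.9,0],"yaw": [0.0167,0,0,0,0]},
)

```text
time_s: 3.35
tcp_pos: [0.4194, 0.2736, 0.265]
eef_rot: [-179.6, 0.3, 85.5]
contact_force: [0.2, 0.2, -0.1]
width: 0.0848
gripper_force: 0.0
```

Run:
```python
from h import *
s=readout.sense();print(s["tcp_pos"],s["eef_rot"]);p,d,ci=grab("wrist","w3");P=cloud(ci,d)
Q=P[(P[...,2]>.042)&(P[...,2]<.075)&(abs(P[...,0]-.418)<.03)&(P[...,1]>.2)&(P[...,1]<.35)]
print(len(Q),Q.min(0),Q.max(0))
S=Q[(Q[:,1]>.268)];print("stub",len(S),np.round(cyl(S,.01,.4198,.2798,.045,np.radians(-94.4),True),4))
```

```text
[0.41936186 0.27357147 0.26501563] [-179.56229621    0.34816025   85.53784483]
5103 [0.39914909 0.20012426 0.04200001] [0.43523732 0.29759225 0.0634333 ]
stub 1598 [ 4.2000e-01  4.5000e-02 -9.4583e+01  0.0000e+00  3.4640e-01]
```

Converted, 0.03 m is 0.6, 0.006 m is 0.12.

Call:
move_tool(
  increments={"jaw": [0.085,0.085,0.085,0.085],"dx": [0.124,0,0,0],"dy": [0,0,0,0],"dz": [0.6,0.6,0.12,0],"yaw": [0,0,0,0]},
)

```text
time_s: 3.8
tcp_pos: [0.4221, 0.2819, 0.205]
eef_rot: [180.0, -0.0, 85.6]
contact_force: [-0.2, -0.2, -0.2]
width: 0.0852
gripper_force: 0.0
```

Call:
move_tool(
  increments={"jaw": [0,0,0,0,0],"dx": [0,0,0,0,0],"dy": [0,0,0,0,0],"dz": [0,0,0,0,0],"yaw": [0,0,0,0,0]},
  clamp_n=100,
)

```text
time_s: 4.3
tcp_pos: [0.4212, 0.2821, 0.2041]
eef_rot: [-180.0, -0.0, 85.6]
contact_force: [-1.8, 0.1, 5.3]
width: 0.0167
gripper_force: 97.6
```

Call:
move_tool(
  increments={"jaw": [0,0],"dx": [0,0],"dy": [0,0],"dz": [0,0],"yaw": [0,0]},
  clamp_n=100,
)

```text
time_s: 4.5
tcp_pos: [0.4211, 0.2821, 0.204]
eef_rot: [-180.0, -0.0, 85.6]
contact_force: [-4.0, -0.2, 5.2]
width: 0.0171
gripper_force: 97.6
```

Converted, 0.005 m is 0.1, -0.002 m is -0.04.

Call:
move_tool(
  increments={"jaw": [0.085,0.085,0.085,0.085,0.085],"dx": [0,0,0,-0.04,0],"dy": [0,0,0,-0.02,0],"dz": [0,0,0,0.1,0],"yaw": [0,0,0,0,0]},
)

```text
time_s: 5.0
tcp_pos: [0.42, 0.2798, 0.198]
eef_rot: [-179.9, 0.0, 85.6]
contact_force: [-0.3, -0.2, 0.7]
width: 0.0848
gripper_force: 0.0
```

Call:
move_tool(
  increments={"jaw": [0,0,0,0,0],"dx": [0,0,0,0,0],"dy": [0,0,0,0,0],"dz": [0,0,0,0,0],"yaw": [0,0,0,0,0]},
  clamp_n=110,
)

```text
time_s: 5.5
tcp_pos: [0.4204, 0.2802, 0.1989]
eef_rot: [180.0, -0.0, 85.6]
contact_force: [-0.6, -1.0, 3.4]
width: 0.0169
gripper_force: 107.3
```

Call:
move_tool(
  increments={"jaw": [0,0],"dx": [0,0],"dy": [0,0],"dz": [0,0],"yaw": [0,0]},
  clamp_n=110,
)

```text
time_s: 5.7
tcp_pos: [0.4204, 0.2802, 0.1989]
eef_rot: [180.0, -0.0, 85.6]
contact_force: [-0.2, 0.1, 4.4]
width: 0.0171
gripper_force: 107.3
```

Converted, -0.02 m is -0.4, -0.01 m is -0.2.

Call:
move_tool(
  increments={"jaw": [0,0,0,0,0],"dx": [0,0,0,0,0],"dy": [0,0,0,0,0],"dz": [-0.2,-0.4,-0.4,-0.2,0],"yaw": [0,0,0,0,0]},
)

```text
time_s: 6.2
tcp_pos: [0.4207, 0.2804, 0.2601]
eef_rot: [179.9, -0.1, 85.6]
contact_force: [-0.4, 0.1, -3.5]
width: 0.0174
gripper_force: 107.5
```

Run:
```python
from h import *
s=readout.sense();print(s["tcp_pos"],s["eef_rot"],s["contact_force"])
for n in("top","side"):
    p,d,ci=grab(n,n+"1");P=cloud(ci,d)
    Q=P[(P[...,2]>.07)&(P[...,2]<.14)&(abs(P[...,0]-.411)<.03)&(P[...,1]>.09)&(P[...,1]<.24)]
    B=Q[(Q[:,1]>.17)];T=Q[Q[:,1]<.155]
    print(n,len(B),np.round(cyl(B,.01,.414,.2,.105,np.radians(-94.4)),4),len(T),np.round(cyl(T,.008,.408,.13,.105,np.radians(-94.4),True),4),Q.min(0))
```

```text
[0.42070488 0.28042002 0.26009002] [ 1.79893922e+02 -9.52973265e-02  8.56070850e+01] [-0.44957344  0.09671447 -3.4650835 ]
top 210 [ 4.15300e-01  1.04700e-01 -9.47535e+01 -2.31000e-02  8.86200e-01] 148 [  0.4098   0.1033 -95.0339   0.       0.9512] [0.39992816 0.09594254 0.09716657]
  return _methods._mean(a, axis=axis, dtype=dtype,
  ret = ret.dtype.type(ret / rcount)
Traceback (most recent call last):
ValueError: zero-size array to reduction operation minimum which has no identity
```

Converted, 0.035 m is 0.7, -0.0048 m is -0.096, -3.5 degrees is -0.0583.

Call:
move_tool(
  increments={"jaw": [0,0,0,0,0],"dx": [0,0,-0.096,-0.08,-0.08],"dy": [0,0,0.7,0.7,0.7],"dz": [0,0,0,0,0],"yaw": [-0.0583,-0.05,0,0,0]},
)

```text
time_s: 6.8
tcp_pos: [0.5265, 0.271, 0.2575]
eef_rot: [-179.9, 0.0, 92.1]
contact_force: [0.6, 0.8, -2.2]
width: 0.017
gripper_force: 107.7
```

Call:
move_tool(
  increments={"jaw": [0,0,0,0],"dx": [-0.08,0,0,0],"dy": [0.606,0,0,0],"dz": [0,0.452,0,0],"yaw": [0,0,0,0]},
)

```text
time_s: 7.2
tcp_pos: [0.5553, 0.268, 0.2348]
eef_rot: [-179.8, 0.1, 92.1]
contact_force: [-0.3, 0.6, -2.5]
width: 0.0172
gripper_force: 107.8
```

Create m.py:
```python
from h import *
import sys
tag=sys.argv[1];s=readout.sense();print(s["tcp_pos"].round(4),s["eef_rot"].round(2),s["contact_force"].round(1))
for n in("top","side","wrist"):
    p,d,ci=grab(n,n+tag);P=cloud(ci,d)
    Q=P[(P[...,2]>.05)&(P[...,2]<.11)&(abs(P[...,0]-.56)<.02)&(P[...,1]>.068)&(P[...,1]<.25)]
    if len(Q)<30: print(n,len(Q));continue
    y0=Q[:,1].min();print(n,"tip y",y0.round(4))
    for nm,a,b,r in (("thin",3,56,.008),("body",72,140,.01)):
        q=Q[(Q[:,1]>y0+a/1000)&(Q[:,1]<y0+b/1000)]
        if len(q)>20: print(nm,len(q),"y",q[:,1].mean().round(3),np.round(cyl(q,r,.562,q[:,1].mean(),.08,np.radians(-88),True),4))
    for y in (.046,-.018):
        q=P[(P[...,2]>.088)&(P[...,2]<.125)&(abs(P[...,0]-.5657)<.03)&(abs(P[...,1]-y)<.017)]
        if len(q)>20: print("blk",y,len(q),np.round(cyl(q,.03,.565,y,.08,np.radians(-87.93),True),4))
```

```bash
python3 m.py 2
```

```text
[0.5553 0.268  0.2348] [-1.798e+02  7.000e-02  9.211e+01] [-0.3  0.6 -2.5]
top tip y 0.069
thin 93 y 0.104 [ 5.61400e-01  7.88000e-02 -8.70523e+01  0.00000e+00  1.02880e+00]
body 192 y 0.176 [ 5.58500e-01  7.93000e-02 -8.77455e+01  0.00000e+00  1.10570e+00]
blk 0.046 247 [ 5.65600e-01  7.96000e-02 -8.80615e+01  0.00000e+00  1.08200e+00]
blk -0.018 240 [ 5.67300e-01  7.98000e-02 -8.86462e+01  0.00000e+00  1.21230e+00]
side 26
wrist tip y 0.2394
thin 1434 y 0.247 [ 2.927000e-01  9.660000e-02 -1.783525e+02  0.000000e+00  1.357800e+00]
```

Run:
```python
from h import *
ims=[cv2.imread("pics/wrist2.png")]
a=cv2.imread("pics/side2.png")[150:300,180:350];ims.append(cv2.resize(a,(435,384),interpolation=cv2.INTER_CUBIC))
o=np.hstack([cv2.resize(ims[0],(360,270)),cv2.resize(ims[1],(400,270))]);cv2.imwrite("pics/c2.png",o)
```

```text
(no output)
```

View pics/c2.png

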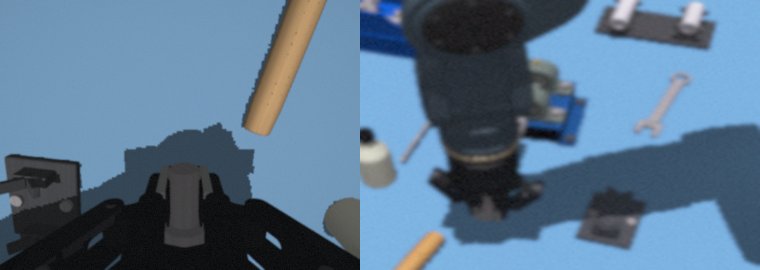

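The wrist view (left) shows the stub gripped squarely between the pads at (185,200), and the arm hides the shaft in the side view. The top view puts the shaft axis about 2 mm too low in x and the tip about 2 mm low. I'll correct both and start the insertion.

Converted, -0.01 m is -0.2, 0.0018 m is 0.036.

Call:
move_tool(
  increments={"jaw": [0,0,0,0,0],"dx": [0,-0.2,-0.2,-0.2,0],"dy": [0.036,0,0,0,0],"dz": [-0.032,0,0,0,0],"yaw": [0,0,0,0,0]},
)

```text
time_s: 7.85
tcp_pos: [0.559, 0.2367, 0.2378]
eef_rot: [-180.0, 0.0, 92.0]
contact_force: [-0.1, -0.2, -2.4]
width: 0.0169
gripper_force: 107.8
```

Call:
move_tool(
  increments={"jaw": [0,0,0,0],"dx": [-0.2,-0.2,-0.2,0],"dy": [0,0,0,0],"dz": [0,0,0,0],"yaw": [0,0,0,0]},
)

```text
time_s: 8.25
tcp_pos: [0.5602, 0.207, 0.2377]
eef_rot: [-180.0, 0.0, 92.0]
contact_force: [0.2, 0.7, -2.9]
width: 0.0173
gripper_force: 107.8
```

Create m2.py:
```python
from h import *
s=readout.sense();print(s["tcp_pos"].round(4),s["eef_rot"].round(2),s["contact_force"].round(1))
Ps=[]
for i in range(4):
    p,d,ci=grab("top","t");Ps.append(cloud(ci,d))
P=np.concatenate([x.reshape(-1,3) for x in Ps]);Y=P[:,1]
def seg(nm,a,b,r,lo=.05,hi=.115):
    q=P[(P[:,2]>lo)&(P[:,2]<hi)&(abs(P[:,0]-.565)<(.03 if r>.02 else .018))&(Y>a)&(Y<b)]
    if len(q)>30:
        c=cyl(q,r,.565,q[:,1].mean(),.08,np.radians(-87.93),True);l=.5657-.0361*(q[:,1].mean()-.0138)
        print(nm,len(q),"y %.4f"%q[:,1].mean(),"x-line %.2f mm"%((c[0]-l)*1e3),"z %.2f"%(c[1]*1e3),"yaw %.2f"%c[2])
s0=s["tcp_pos"][1]-.182 # tip y
seg("thin",max(.066,s0+.004),s0+.058,.008);seg("body",max(.066,s0+.07),s0+.14,.01)
seg("mid-thin",max(-.001,s0+.004),min(.029,s0+.058),.008);seg("mid-body",max(-.001,s0+.07),.029,.01)
seg("out-thin",max(-.2,s0+.002),-.038,.008)
seg("blkL",.033,.059,.03,.09,.13);seg("blkR",-.031,-.005,.03,.09,.13)
```

```bash
python3 m2.py
```

```text
[0.5602 0.207  0.2377] [-1.7998e+02  2.0000e-02  9.2030e+01] [ 0.2  0.7 -2.9]
thin 150 y 0.0746 x-line 2.06 mm z 81.51 yaw -86.35
body 764 y 0.1302 x-line 2.22 mm z 82.50 yaw -86.79
blkL 818 y 0.0463 x-line 0.70 mm z 79.89 yaw -86.32
blkR 830 y -0.0183 x-line 0.60 mm z 79.94 yaw -88.42
```

Converted, -0.006 m is -0.12, 0.0019 m is 0.038.

Call:
move_tool(
  increments={"jaw": [0,0,0,0],"dx": [0,-0.12,-0.12,0],"dy": [-0.028,0,0,0],"dz": [0.038,0,0,0],"yaw": [0,0,0,0]},
)

```text
time_s: 8.85
tcp_pos: [0.5592, 0.1956, 0.2358]
eef_rot: [-180.0, 0.0, 92.1]
contact_force: [0.5, 0.1, -2.9]
width: 0.0174
gripper_force: 107.8
```

```bash
python3 m2.py
```

```text
[0.5592 0.1956 0.2358] [-1.7998e+02  2.0000e-02  9.2070e+01] [ 0.5  0.1 -2.9]
thin 62 y 0.0691 x-line 4.66 mm z 77.99 yaw -15.08
body 807 y 0.1185 x-line 0.53 mm z 80.67 yaw -87.94
mid-thin 125 y 0.0234 x-line 0.60 mm z 79.30 yaw -86.86
blkL 817 y 0.0464 x-line 0.79 mm z 79.82 yaw -87.76
blkR 829 y -0.0183 x-line 0.79 mm z 79.87 yaw -89.46
```

Converted, -0.01 m is -0.2, 0.0004 m is 0.008.

Call:
move_tool(
  increments={"jaw": [0,0,0,0,0],"dx": [-0.2,-0.2,-0.2,-0.2,0],"dy": [0,0,0,0,0],"dz": [0.008,0,0,0,0],"yaw": [0,0,0,0,0]},
)

```text
time_s: 9.55
tcp_pos: [0.5607, 0.1549, 0.2355]
eef_rot: [-180.0, 0.0, 92.0]
contact_force: [0.2, -0.7, -2.9]
width: 0.017
gripper_force: 107.8
```

```bash
python3 m2.py
```

```text
[0.5607 0.1549 0.2355] [-1.7999e+02  2.0000e-02  9.2010e+01] [ 0.2 -0.7 -2.9]
body 513 y 0.0900 x-line 0.80 mm z 80.34 yaw -87.50
mid-thin 315 y 0.0140 x-line 0.77 mm z 78.89 yaw -87.98
blkL 815 y 0.0462 x-line 0.72 mm z 79.81 yaw -87.24
blkR 834 y -0.0183 x-line 0.74 mm z 79.96 yaw -90.11
```

Converted, -0.01 m is -0.2.

Call:
move_tool(
  increments={"jaw": [0,0,0,0,0],"dx": [-0.2,-0.2,-0.2,-0.2,0],"dy": [0,0,0,0,0],"dz": [0,0,0,0,0],"yaw": [0,0,0,0,0]},
)

```text
time_s: 10.25
tcp_pos: [0.5622, 0.115, 0.2354]
eef_rot: [-180.0, 0.0, 92.0]
contact_force: [-1.5, 0.3, -2.8]
width: 0.0168
gripper_force: 107.8
```

Call:
move_tool(
  increments={"jaw": [0,0],"dx": [-0.2,0],"dy": [0,0],"dz": [0,0],"yaw": [0,0]},
)

```text
time_s: 10.45
tcp_pos: [0.5625, 0.1055, 0.2354]
eef_rot: [-180.0, 0.0, 92.1]
contact_force: [0.2, 0.2, -2.3]
width: 0.0173
gripper_force: 107.8
```

```bash
python3 m2.py
```

```text
[0.5625 0.1055 0.2354] [-1.7999e+02  1.0000e-02  9.2060e+01] [ 0.2  0.2 -2.3]
mid-body 381 y 0.0137 x-line 0.62 mm z 80.09 yaw -88.02
out-thin 317 y -0.0560 x-line 0.70 mm z 79.27 yaw -87.53
blkL 821 y 0.0463 x-line 0.67 mm z 79.86 yaw -87.68
blkR 830 y -0.0183 x-line 0.75 mm z 80.01 yaw -90.74
```

Well centred with no contact. I'll push the last ~17 mm until the collar touches.

Converted, -0.008 m is -0.16, -0.005 m is -0.1.

Call:
move_tool(
  increments={"jaw": [0,0,0],"dx": [-0.16,-0.1,0],"dy": [0,0,0],"dz": [0.006,0,0],"yaw": [0,0,0]},
)

```text
time_s: 10.95
tcp_pos: [0.563, 0.0928, 0.2351]
eef_rot: [-180.0, 0.0, 92.1]
contact_force: [0.1, 0.5, -3.5]
width: 0.0171
gripper_force: 107.8
```

Call:
move_tool(
  increments={"jaw": [0,0],"dx": [-0.06,0],"dy": [0,0],"dz": [0,0],"yaw": [0,0]},
)

```text
time_s: 11.15
tcp_pos: [0.5631, 0.0905, 0.2351]
eef_rot: [-180.0, -0.1, 92.1]
contact_force: [0.4, 1.6, -2.9]
width: 0.0173
gripper_force: 107.7
```

Call:
move_tool(
  increments={"jaw": [0,0],"dx": [-0.04,0],"dy": [0,0],"dz": [0,0],"yaw": [0,0]},
)

```text
time_s: 11.35
tcp_pos: [0.5632, 0.0898, 0.235]
eef_rot: [-180.0, -0.2, 92.2]
contact_force: [-1.7, 11.9, -4.4]
width: 0.017
gripper_force: 107.6
```

Converted, -0.02 m is -0.4.

Call:
move_tool(
  increments={"jaw": [0.085,0.085,0.085,0.085,0.085],"dx": [0,0,0,0,0],"dy": [0,0,0,0,0],"dz": [0,0,0,0,-0.4],"yaw": [0,0,0,0,0]},
)

```text
time_s: 11.85
tcp_pos: [0.5623, 0.0882, 0.2533]
eef_rot: [-179.8, 0.0, 92.1]
contact_force: [-0.3, 0.0, 0.5]
width: 0.0846
gripper_force: 0.0
```

Call:
move_tool(
  increments={"jaw": [0.085,0.085,0.085,0.085,0.085],"dx": [0,0,0,-0.9,-0.9],"dy": [0,0,0,-0.4,-0.4],"dz": [-0.8,-0.9,-0.9,0,0],"yaw": [0,0,0,0,0]},
)

```text
time_s: 12.35
tcp_pos: [0.5267, -0.0032, 0.3867]
eef_rot: [179.8, 0.0, 92.3]
contact_force: [1.2, -1.4, -1.0]
width: 0.0848
gripper_force: 0.0
```

Call:
move_tool(
  increments={"jaw": [0.085,0.085,0.085,0.085,0.085],"dx": [-0.9,-0.9,-0.9,-0.9,0],"dy": [-0.4,-0.4,-0.4,-0.4,0],"dz": [0,0,0,0,0],"yaw": [0,0,0,0,0]},
)

```text
time_s: 12.85
tcp_pos: [0.451, -0.1902, 0.3854]
eef_rot: [-180.0, 0.1, 91.7]
contact_force: [-0.0, 0.9, -0.4]
width: 0.0852
gripper_force: 0.0
```

```bash
python3 m2.py
```

```text
[ 0.451  -0.1902  0.3854] [-1.7999e+02  1.0000e-01  9.1750e+01] [-0.   0.9 -0.4]
mid-body 387 y 0.0136 x-line 0.50 mm z 78.65 yaw -87.10
out-thin 492 y -0.0662 x-line 0.91 mm z 79.27 yaw -87.91
blkL 821 y 0.0463 x-line 0.63 mm z 79.92 yaw -86.94
blkR 828 y -0.0183 x-line 0.62 mm z 79.98 yaw -88.24
```

Converted, -0.033 m is -0.66, -0.027 m is -0.54.

Call:
move_tool(
  increments={"jaw": [0.085,0.085,0.085,0.085],"dx": [-0.66,-0.66,-0.66,0],"dy": [-0.54,-0.54,-0.54,0],"dz": [0,0,0,0],"yaw": [0,0,0,0]},
)

```text
time_s: 13.45
tcp_pos: [0.3746, -0.2892, 0.3851]
eef_rot: [-180.0, 0.0, 92.0]
contact_force: [0.2, 0.3, 0.6]
width: 0.0848
gripper_force: 0.0
```

Run:
```python
from h import *
s=readout.sense();print(s["tcp_pos"],s["eef_rot"]);p,d,ci=grab("wrist","w5");P=cloud(ci,d)
for n,x in(("short",.3725),("long",.482)):
    Q=P[(P[...,2]>.045)&(P[...,2]<.075)&(abs(P[...,0]-x)<.03)&(abs(P[...,1]+.27)<.08)]
    if len(Q)>50:
        C=cyl(Q,.015,x,-.27,.045,np.radians(88),True);print(n,len(Q),np.percentile(Q[:,1],[.5,99.5]).round(4),Q.min(0).round(4),Q.max(0).round(4),np.round(C,4))
```

```text
[ 0.37458215 -0.2892052   0.38510532] [-1.79958661e+02  4.45246081e-02  9.20183448e+01]
short 2257 [-0.305 -0.236] [ 0.3486 -0.3059  0.0451] [ 0.3941 -0.2353  0.0618] [3.70900e-01 4.49000e-02 8.73248e+01 0.00000e+00 3.79100e-01]
long 3208 [-0.3218 -0.2238] [ 0.4581 -0.3231  0.045 ] [ 0.5029 -0.2231  0.0621] [4.8150e-01 4.5000e-02 8.7249e+01 0.0000e+00 4.2230e-01]
```

View pics/w5.png

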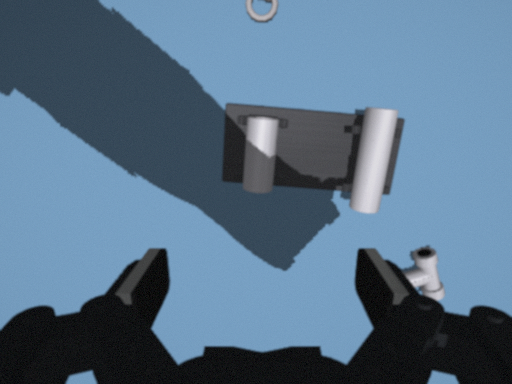

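The picture shows the 70 mm sleeve at (260,155) on the rack's left place and the longer one at (373,160). The measured length is 70 mm and the height 45 mm. I'll grip the short sleeve.

Converted, 0.045 m is 0.9, 0.0187 m is 0.374, 4.7 degrees is 0.0783.

Call:
move_tool(
  increments={"jaw": [0.085,0.085,0.085,0.085,0.085],"dx": [0.374,0,0,0,0],"dy": [-0.06,0,0,0,0],"dz": [0,0.9,0.9,0.8,0],"yaw": [0.0783,0,0,0,0]},
)

```text
time_s: 14.0
tcp_pos: [0.3716, -0.2663, 0.2513]
eef_rot: [-179.6, -0.3, 87.6]
contact_force: [-0.2, 0.3, 0.3]
width: 0.0849
gripper_force: 0.0
```

Run:
```python
from h import *
s=readout.sense();print(s["tcp_pos"],s["eef_rot"]);p,d,ci=grab("wrist","w6");P=cloud(ci,d)
Q=P[(P[...,2]>.045)&(P[...,2]<.075)&(abs(P[...,0]-.3709)<.022)&(abs(P[...,1]+.27)<.06)]
print(len(Q),Q.min(0),Q.max(0),np.round(cyl(Q,.015,.371,-.2706,.045,np.radians(87.3),True),4))
```

```text
[ 0.37163638 -0.26633882  0.25126123] [-179.62381879   -0.27258695   87.57883699]
5814 [ 0.34945413 -0.30632118  0.04500431] [ 0.39267804 -0.23497466  0.06182304] [3.7100e-01 4.4900e-02 8.7367e+01 0.0000e+00 3.2640e-01]
```

Converted, 0.025 m is 0.5, -0.004 m is -0.08.

Call:
move_tool(
  increments={"jaw": [0.085,0.085,0.085,0.085],"dx": [-0.08,0,0,0],"dy": [-0.012,0,0,0],"dz": [0.5,0.5,0.04,0],"yaw": [0,0,0,0]},
)

```text
time_s: 14.45
tcp_pos: [0.3724, -0.273, 0.2046]
eef_rot: [179.9, 0.0, 87.5]
contact_force: [-0.1, -0.0, -0.4]
width: 0.0848
gripper_force: 0.0
```

Call:
move_tool(
  increments={"jaw": [0,0,0,0,0],"dx": [0,0,0,0,0],"dy": [0,0,0,0,0],"dz": [0,0,0,0,0],"yaw": [0,0,0,0,0]},
  clamp_n=60,
)

```text
time_s: 14.95
tcp_pos: [0.3714, -0.2731, 0.2038]
eef_rot: [180.0, 0.0, 87.4]
contact_force: [-1.9, 0.5, 10.3]
width: 0.0277
gripper_force: 59.0
```

Converted, 0.034 m is 0.68, -0.03 m is -0.6, -4.6 degrees is -0.0767.

Call:
move_tool(
  increments={"jaw": [0,0,0,0,0],"dx": [0,0,0,0,0.39],"dy": [0,0,0,0,0.68],"dz": [-0.3,-0.6,-0.6,0,0],"yaw": [0,0,-0.0767,0,0]},
)

```text
time_s: 15.45
tcp_pos: [0.4029, -0.2535, 0.2786]
eef_rot: [-180.0, 0.1, 91.7]
contact_force: [0.6, -0.9, -1.3]
width: 0.0277
gripper_force: 59.7
```

Call:
move_tool(
  increments={"jaw": [0,0,0,0,0],"dx": [0.39,0.39,0.39,0.39,0.39],"dy": [0.68,0.68,0.68,0.68,0.68],"dz": [0,0,0,0,0],"yaw": [0,0,0,0,0]},
)

```text
time_s: 15.95
tcp_pos: [0.5722, -0.1479, 0.277]
eef_rot: [-179.9, -0.0, 91.9]
contact_force: [0.7, -0.8, -1.4]
width: 0.0278
gripper_force: 59.7
```

Call:
move_tool(
  increments={"jaw": [0,0],"dx": [0,0],"dy": [0,0],"dz": [0,0],"yaw": [0,0]},
)

```text
time_s: 16.15
tcp_pos: [0.5714, -0.1483, 0.2767]
eef_rot: [-179.9, -0.0, 92.1]
contact_force: [-0.9, -0.2, -1.3]
width: 0.0277
gripper_force: 59.8
```

The rows are not in the units I measure in: shifts go in shares of 50 mm and turns go in shares of 60 degrees. I convert before sending: 0.03 m is 0.6, 0.0083 m is 0.166.

Call:
move_tool(
  increments={"jaw": [0,0,0,0],"dx": [0,0,0,0],"dy": [0,0,0,0],"dz": [0.6,0.166,0,0],"yaw": [0,0,0,0]},
)

```text
time_s: 16.55
tcp_pos: [0.5709, -0.1495, 0.2403]
eef_rot: [-180.0, -0.0, 92.0]
contact_force: [0.9, -0.3, -0.9]
width: 0.0278
gripper_force: 59.8
```

Create m3.py:
```python
from h import *
import sys
s=readout.sense();t=s["tcp_pos"];print(t.round(4),s["eef_rot"].round(2),s["contact_force"].round(1))
yc=t[1]+.0025
for n,N in(("wrist",2),("top",3),("side",2)):
    L=[]
    for i in range(N): p,d,ci=grab(n,n+"_s");L.append(cloud(ci,d).reshape(-1,3))
    P=np.concatenate(L);Y=P[:,1]
    def seg(nm,a,b,r,lo,hi,w):
        l0=.5657-.0361*((a+b)/2-.0138)
        q=P[(P[:,2]>lo)&(P[:,2]<hi)&(abs(P[:,0]-l0)<w)&(Y>a)&(Y<b)]
        if len(q)>30:
            c=cyl(q,r,l0,q[:,1].mean(),.08,np.radians(-87.93),True);l=.5657-.0361*(q[:,1].mean()-.0138)
            print(n,nm,len(q),"y %.4f..%.4f"%(q[:,1].min(),q[:,1].max()),"x-line %.2f mm"%((c[0]-l)*1e3),"z %.2f"%(c[1]*1e3),"yaw %.2f res %.2f"%(c[2],c[4]))
    seg("thin",max(-.091,-.3),-.038,.008,.07,.1,.014)if yc+.037<-.095 else seg("thin",yc+.04,-.038,.008,.07,.1,.014)
    seg("sleeveL",yc+.013,yc+.033,.015,.082,.105,.02);seg("sleeveR",yc-.033,yc-.018,.015,.082,.105,.02)
    seg("slv-end",yc+.013,yc+.045,.015,.09,.105,.012)
    seg("tip",-.11,-.06,.008,.083,.1,.008) if yc+.04<-.11 else 0
    seg("blkL",.033,.059,.03,.09,.13,.03);seg("blkR",-.031,-.005,.03,.09,.13,.03)
```

```bash
python3 m3.py
```

```text
[ 0.5709 -0.1495  0.2403] [-1.7998e+02 -1.0000e-02  9.1950e+01] [ 0.9 -0.3 -0.9]
wrist thin 11387 y -0.0910..-0.0421 x-line -0.03 mm z 79.22 yaw -87.90 res 0.36
wrist sleeveL 6639 y -0.1340..-0.1140 x-line -0.96 mm z 81.47 yaw -88.14 res 0.34
wrist sleeveR 3536 y -0.1799..-0.1650 x-line -1.10 mm z 81.48 yaw -88.17 res 0.31
wrist slv-end 6465 y -0.1340..-0.1116 x-line -0.92 mm z 81.41 yaw -88.16 res 0.39
top thin 336 y -0.0909..-0.0402 x-line 0.89 mm z 79.33 yaw -88.00 res 1.07
top blkL 614 y 0.0330..0.0590 x-line 0.76 mm z 79.87 yaw -87.77 res 1.14
top blkR 627 y -0.0305..-0.0057 x-line 0.53 mm z 79.84 yaw -88.96 res 1.11
side thin 68 y -0.0903..-0.0523 x-line -1.65 mm z 78.63 yaw -88.07 res 0.81
side sleeveL 66 y -0.1338..-0.1147 x-line -2.01 mm z 80.84 yaw -91.27 res 1.15
side slv-end 68 y -0.1338..-0.1069 x-line -1.54 mm z 80.53 yaw -83.64 res 0.91
side blkL 203 y 0.0331..0.0589 x-line -1.38 mm z 79.49 yaw -87.69 res 0.92
side blkR 197 y -0.0303..-0.0052 x-line -1.50 mm z 79.39 yaw -89.58 res 0.99
```

View pics/wrist_s.png

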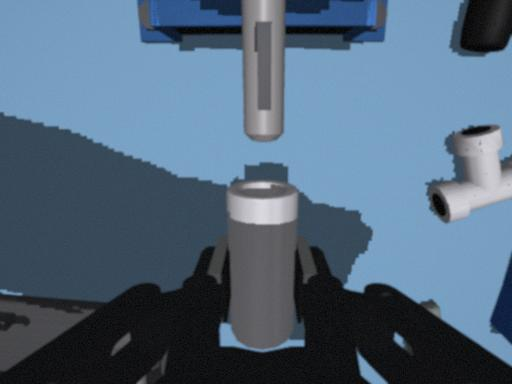

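The wrist view shows the sleeve mouth at (262,190) facing the shaft tip at (264,135). The sleeve is 0.9 mm off sideways and 2.2 mm high, so I'll correct that and check again.

Converted, 0.006 m is 0.12, 0.0022 m is 0.044.

Call:
move_tool(
  increments={"jaw": [0,0,0,0,0],"dx": [0,0.12,0.12,0,0],"dy": [0.018,0,0,0,0],"dz": [0.044,0,0,0,0],"yaw": [0,0,0,0,0]},
)

```text
time_s: 17.4
tcp_pos: [0.5717, -0.1365, 0.2376]
eef_rot: [-180.0, -0.0, 92.0]
contact_force: [0.6, -0.1, -0.7]
width: 0.0279
gripper_force: 59.8
```

```bash
python3 m3.py | grep wrist
```

```text
wrist thin 12545 y -0.0910..-0.0380 x-line -0.03 mm z 79.19 yaw -87.84 res 0.34
wrist sleeveL 6633 y -0.1210..-0.1010 x-line 0.10 mm z 78.62 yaw -88.12 res 0.31
wrist sleeveR 3517 y -0.1670..-0.1520 x-line 0.04 mm z 78.63 yaw -88.31 res 0.28
wrist slv-end 5207 y -0.1210..-0.0988 x-line 0.09 mm z 78.61 yaw -88.22 res 0.36
```

Converted, 0.008 m is 0.16, -0.0005 m is -0.01.

Call:
move_tool(
  increments={"jaw": [0,0,0,0,0],"dx": [0,0.16,0.16,0.16,0],"dy": [0,0,0,0,0],"dz": [-0.01,0,0,0,0],"yaw": [0,0,0,0,0]},
)

```text
time_s: 18.25
tcp_pos: [0.5708, -0.1116, 0.2381]
eef_rot: [-180.0, -0.0, 92.1]
contact_force: [0.2, 0.9, -1.7]
width: 0.0273
gripper_force: 59.8
```

```bash
python3 m3.py | grep -v side
```

```text
[ 0.5708 -0.1116  0.2381] [-1.7999e+02 -2.0000e-02  9.2090e+01] [ 0.2  0.9 -1.7]
wrist thin 6667 y -0.0691..-0.0380 x-line -0.07 mm z 79.17 yaw -87.83 res 0.33
wrist sleeveL 6642 y -0.0961..-0.0761 x-line 0.05 mm z 79.12 yaw -88.04 res 0.31
wrist sleeveR 3526 y -0.1421..-0.1271 x-line -0.01 mm z 79.14 yaw -88.14 res 0.27
wrist slv-end 5559 y -0.0961..-0.0740 x-line 0.06 mm z 79.10 yaw -87.89 res 0.36
wrist blkR 23781 y -0.0310..-0.0070 x-line -0.14 mm z 80.06 yaw -87.74 res 0.37
top blkL 619 y 0.0331..0.0590 x-line 0.44 mm z 80.00 yaw -88.25 res 1.11
top blkR 607 y -0.0305..-0.0057 x-line 0.68 mm z 80.00 yaw -88.01 res 1.15
```

Coaxial within 0.1 mm and no force. About 40 mm remains.

Converted, 0.009 m is 0.18, 0.006 m is 0.12.

Call:
move_tool(
  increments={"jaw": [0,0,0,0,0],"dx": [0.18,0.18,0.18,0.12,0],"dy": [0,0,0,0,0],"dz": [0,0,0,0,0],"yaw": [0,0,0,0,0]},
)

```text
time_s: 19.1
tcp_pos: [0.5696, -0.0789, 0.2382]
eef_rot: [-180.0, -0.0, 92.1]
contact_force: [-0.1, 0.0, -1.6]
width: 0.0275
gripper_force: 59.8
```

Call:
move_tool(
  increments={"jaw": [0,0],"dx": [0.06,0],"dy": [0,0],"dz": [0,0],"yaw": [0,0]},
)

```text
time_s: 19.3
tcp_pos: [0.5696, -0.0768, 0.2381]
eef_rot: [180.0, -0.0, 92.0]
contact_force: [-0.4, -0.6, -1.3]
width: 0.0279
gripper_force: 59.8
```

Call:
move_tool(
  increments={"jaw": [0,0],"dx": [0.04,0],"dy": [0,0],"dz": [0,0],"yaw": [0,0]},
)

```text
time_s: 19.5
tcp_pos: [0.5695, -0.075, 0.2381]
eef_rot: [-180.0, -0.0, 92.0]
contact_force: [-0.0, 0.3, -1.6]
width: 0.0277
gripper_force: 59.8
```

Converted, 0.002 m is 0.04.

Call:
move_tool(
  increments={"jaw": [0,0],"dx": [0.04,0],"dy": [0,0],"dz": [0,0],"yaw": [0,0]},
)

```text
time_s: 19.7
tcp_pos: [0.5694, -0.0729, 0.2381]
eef_rot: [-180.0, -0.0, 92.0]
contact_force: [-0.9, -0.2, -1.7]
width: 0.0276
gripper_force: 59.8
```

Call:
move_tool(
  increments={"jaw": [0,0],"dx": [0.03,0],"dy": [0,0],"dz": [0,0],"yaw": [0,0]},
)

```text
time_s: 19.9
tcp_pos: [0.5694, -0.0715, 0.2381]
eef_rot: [180.0, 0.0, 92.0]
contact_force: [-0.2, 0.2, -1.6]
width: 0.0274
gripper_force: 59.9
```

Call:
move_tool(
  increments={"jaw": [0,0],"dx": [0.02,0],"dy": [0,0],"dz": [0,0],"yaw": [0,0]},
)

```text
time_s: 20.1
tcp_pos: [0.5694, -0.0711, 0.2382]
eef_rot: [-180.0, 0.1, 92.0]
contact_force: [0.4, -5.4, -1.2]
width: 0.0276
gripper_force: 59.9
```

Converted, -0.02 m is -0.4.

Call:
move_tool(
  increments={"jaw": [0.085,0.085,0.085,0.085,0.085],"dx": [0,0,0,0,0],"dy": [0,0,0,0,0],"dz": [0,0,0,0,-0.4],"yaw": [0,0,0,0,0]},
)

```text
time_s: 20.6
tcp_pos: [0.5685, -0.0703, 0.2562]
eef_rot: [-179.8, -0.1, 92.0]
contact_force: [-0.3, -0.9, -0.3]
width: 0.0851
gripper_force: 0.0
```

Call:
move_tool(
  increments={"jaw": [0.085,0.085,0.085,0.085],"dx": [0,0,0,0],"dy": [0,0,0,0],"dz": [-0.9,-0.9,-0.9,0],"yaw": [0,0,0,0]},
)

```text
time_s: 21.0
tcp_pos: [0.5703, -0.0705, 0.3995]
eef_rot: [179.4, 0.1, 92.0]
contact_force: [1.0, 0.4, -1.0]
width: 0.0852
gripper_force: 0.0
```

Run:
```python
from h import *
s=readout.sense();print(s["tcp_pos"]);p,d,ci=grab("wrist","w9");P=cloud(ci,d).reshape(-1,3);Y=P[:,1]
O=np.array([.5657,.0138]);a=np.array([.0361,-.9993]);n=np.array([.9993,.0361])
U=(P[:,:2]-O)@a;V=(P[:,:2]-O)@n
def seg(nm,u0,u1,r,lo,hi,w):
    q=P[(U>u0)&(U<u1)&(abs(V)<w)&(P[:,2]>lo)&(P[:,2]<hi)];uu=(q[:,:2]-O)@a
    if len(q)>30:
        c=cyl(q,r,q[:,0].mean(),q[:,1].mean(),.08,np.radians(-87.93),True);print(nm,len(q),"u %.4f..%.4f"%tuple(np.percentile(uu,[.5,99.5])),"off %.2f"%((np.array([c[0],q[:,1].mean()])-O)@n*1e3),"z %.2f yaw %.2f"%(c[1]*1e3,c[2]))
seg("blkL",-.06,-.01,.03,.1,.12,.03);seg("blkR",.01,.055,.03,.1,.12,.03)
seg("sleeve",.05,.14,.015,.083,.098,.013);seg("collar",-.075,-.0485,.017,.088,.1,.012);seg("stub",-.12,-.062,.01,.08,.093,.009);seg("body",-.012,.012,.01,.08,.095,.009)
```

```text
[ 0.57032508 -0.07051158  0.39951068]
blkL 2513 u -0.0472..-0.0176 off -0.09 z 79.95 yaw -88.44
blkR 2017 u 0.0184..0.0477 off -0.38 z 79.94 yaw -87.91
sleeve 2064 u 0.0506..0.1172 off 0.04 z 77.10 yaw -88.13
collar 321 u -0.0604..-0.0504 off -0.01 z 78.90 yaw -90.77
body 665 u -0.0119..0.0117 off -0.15 z 79.02 yaw -87.91
```

View pics/w9.png

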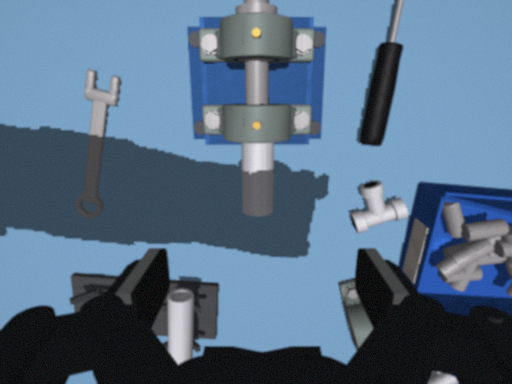

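The sleeve lies up against the right block at (257,180), spanning 48–118 mm. The collar is partly out of view at the top, so I'll look at it from further left.

Converted, 0.04 m is 0.8, 0.03 m is 0.6.

Call:
move_tool(
  increments={"jaw": [0.085,0.085,0.085,0.085,0.085],"dx": [0.8,0.8,0.6,0,0],"dy": [0,0,0,0,0],"dz": [0,0,0,0,0],"yaw": [0,0,0,0,0]},
)

```text
time_s: 21.55
tcp_pos: [0.5652, 0.0401, 0.3921]
eef_rot: [-179.9, 0.0, 92.1]
contact_force: [-0.2, -0.1, 0.1]
width: 0.0851
gripper_force: 0.0
```

Create m4.py:
```python
from h import *
s=readout.sense();print(s["tcp_pos"]);p,d,ci=grab("wrist","w10");P=cloud(ci,d).reshape(-1,3)
O=np.array([.5657,.0138]);a=np.array([.0361,-.9993]);n=np.array([.9993,.0361])
U=(P[:,:2]-O)@a;V=(P[:,:2]-O)@n;Z=P[:,2]
for u in np.arange(-.1,-.04,.002):
    m=(U>=u)&(U<u+.002)&(abs(V)<.006);print("%.3f n%d z %.4f"%(u,m.sum(),np.median(Z[m]) if m.any() else 0),end="; ")
m=(abs(V)<.012)&(Z>.06)&(Z<.1)&(U<-.04);print("\nstub end",np.percentile(U[m],.3))
m=(Z>.1)&(abs(V)<.02);print("blocks",[np.percentile(U[m&k],[.5,99.5]).round(4) for k in (U<0,U>0)])
m=(abs(V)<.013)&(Z>.083)&(Z<.098)&(U>.052);print("sleeve",np.percentile(U[m],[.5,99.5]).round(4))
```

```bash
python3 m4.py
```

```text
[0.56524526 0.04010588 0.39213363]
-0.100 n22 z 0.0003; -0.098 n22 z 0.0001; -0.096 n11 z -0.0003; -0.094 n63 z 0.0737; -0.092 n30 z 0.0881; -0.090 n45 z 0.0882; -0.088 n30 z 0.0884; -0.086 n44 z 0.0883; -0.084 n30 z 0.0883; -0.082 n44 z 0.0884; -0.080 n28 z 0.0885; -0.078 n37 z 0.0885; -0.076 n33 z 0.0881; -0.074 n34 z 0.0884; -0.072 n36 z 0.0883; -0.070 n29 z 0.0887; -0.068 n38 z 0.0885; -0.066 n31 z 0.0884; -0.064 n29 z 0.0886; -0.062 n40 z 0.0883; -0.060 n29 z 0.0887; -0.058 n57 z 0.0945; -0.056 n31 z 0.0955; -0.054 n37 z 0.0956; -0.052 n37 z 0.0955; -0.050 n40 z 0.0958; -0.048 n80 z 0.1076; -0.046 n38 z 0.1100; -0.044 n36 z 0.1097; -0.042 n34 z 0.1098; 
stub end -0.09349618090555376
blocks [array([-0.1001, -0.0192]), array([0.0175, 0.0476])]
sleeve [0.0588 0.1182]
```

The collar spans -58 to -48 mm, hard against the left block, and the sleeve end is at 118 mm. Both are home, so I'm handing in.

```bash
python3 -c "
from plant import manip, cams, readout
print(manip.job_done())"
```

```text
the job is handed in; nothing more can be done
None
```

The shaft is through both blocks with its collar against the left one, and the 70 mm sleeve is home against the right block. Both are released, and the job was handed in at about 22 s; it returned no verdict.

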